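Third hand for a monitor-arm plate

TASK

A monitor lies face down on soft foam blocks on the breakfast bar: pick up the monitor arm's tilt head by its barrel, set its square plate flat in the square recess on the monitor's back with the tilt bolt parallel to the monitor's long edges, and press it straight down with a steady 13 newtons or so (its own weight included), so that I can drive the four screws. Lower it slowly and be gentle with the screen, never anywhere near 30 newtons, and leave the other things on the bar alone. Keep the push steady for at least three seconds and finish while still gripping the head and pressing: do not let go.

Things in the scene. Friction and masses are not known exactly. Their poses are not given: they have to be found in the camera images.
- tilt_head: Loose metal tilt head of a monitor arm, 0.34 to 0.55 kg, standing plate down on the bar: a square plate 115 x 115 x 4 mm with screw holes at its corners, in its middle a yoke and block, on top a horizontal barrel. The tilt bolt crosses the yoke along the head's y axis, 26 mm up, 58 mm over its heads. Origin: centre of the plate's underside, z up. A half turn about z makes no difference.
- tilt_head_barrel (a point): Middle of the barrel, where to grip: 62 mm above the plate's underside. Barrel along the head's x axis, 38 mm diameter, 44 mm between its flat end faces, top 81 mm up; gripped from above across the end faces, fingers closing along the head's x. Below the barrel the block (30 mm in x) and yoke (34 mm in x) are narrower, so fingers have free room at both ends down to the plate.
- monitor: Dark 22-inch monitor, face down, 490 mm (its y axis) x 290 mm (its x axis), z up out of its back. Origin: centre of the underside, 30 mm above the bar at the start. Panel 18 mm thick, its rear housing 310 (y) x 190 (x) mm rises to 43 mm above the origin. It cannot slide or tilt but sinks straight into its foam as on a spring: 2.5 N of added push per mm, at most 20 mm.
- monitor_recess (a point): Centre of the recess's flat steel floor, 35 mm above the monitor's origin, 65 mm above the bar at the start; sinks with the monitor. Here the plate's underside comes to lie. Floor 119 x 119 mm, sides parallel to the monitor's edges, 8 mm below the housing's back; walls rise 4 mm straight, then slope out at 45 degrees to a mouth 127 x 127 mm.
- screwdriver: Loose screwdriver, 190 mm long, lying to the left of the tilt head; leave alone.
- screw_dish: Loose white square dish with four screws, 75 x 75 x 18 mm, at the far side of the bar; leave alone.
- mouse: Loose black computer mouse, 105 x 60 x 32 mm; leave alone.
Mind the look-alikes: they are no part of the job. What is meant by the tilt_head is not green, and is the larger of those in its own colour.

How it is judged:
By the outcome, as a careful person would: the job done as asked, in the order asked, and still so for the second after the job is handed in, while the arm keeps its last pose, push and grip.
It also fails if it takes over 48 s, if anything falls off the work surface, if the arm or the gripper's body presses on something with over 40 N, if the wrist force passes 120 N, or if a joint passes its speed limit or range.

ROBOT

A 6-joint arm with a two-finger parallel gripper is mounted at the origin on the work surface. World frame = base frame: x ahead of the robot, y to its left, z up, the work surface at z = 0. Lengths are in m, angles in degrees, forces in N, time in s.
With the tool pointing down it reaches from about 0.375 to 0.9 m from the base axis. Payload 3.1 kg.
Tool frame: the origin (TCP) lies at the very end of the fingers, on their centre line; the grasp point (between the pads) lies 19 mm behind it; z points along the fingers, y is the line along which they close (so a half turn about z gives the same grasp; the last joint's range is limited). The gripper opens to 87 mm and grips with 3 to 60 N. Pads are 19 mm wide; open, the fingers measure 117 mm over their backs; the gripper's body (75 mm by 190 mm) begins 51 mm behind the grasp point.
Start: joints at [63.34, 30.224, 82.088, -0, 67.689, -10.227], TCP at [0.177, 0.599, 0.223] pointing down, gripper open.
Joint ranges: [-176.69, 176.69], [-43.24, 126.21], [12.49, 139.97], [-82, 262], [0, 151.66], [-163.58, 163.58]. Speed limits (degrees/s): [159.86, 159.86, 180, 180, 180, 180].

INTERFACE

Orientations are given as a 3x3 rotation matrix whose columns are the frame's x, y, z axes.
In Python, from rig import bot, imaging gives the robot as it stands.
- The arm moves only by the tool drive_tool, never from a script. Its argument "deltas" is text: rows parted by semicolons, each of 5 numbers parted by spaces: the finger opening in mm, from 0 to 87, then the shift along the world's x, y, z in mm, then the turn about the world's z in rad. In form: jaw dx dy dz twist; .... A call has 1 to 12 rows; each row is the pose to reach, as a shift and turn from the pose commanded when the call began; what a row does not reach only later rows make up. A row lasts 1/10 s, in which the tool goes at most 50 mm and 8.59 degrees, less where a joint would pass 70% of its speed; a pose out of reach is approached as far as the arm can. A call with a gripper value outside its range is refused whole. The fingers move at their own pace and stop on an object; the grip force is fixed at half the most. Time passes only in rows, so rows that repeat a pose let the fingers close. It gives the time, the measured TCP pose, the force, the opening and the grip force at its end, in the units of the state.
- bot.read_state(): the state, without advancing time (a new reading comes with each control period).
- imaging.capture(name): name is "side" or "top" or "wrist"; returns the picture (400x640x3 uint8, red, green, blue); there is no depth.
- imaging.camera_model(name): a dict with "fx", "fy", "cx", "cy" (pixels), "T" (4x4, takes a point from camera to world coordinates). Camera axes: x right, y down, z forward; pixel columns grow to the right and rows downward; lengths in m; the calibration is good to about 2 mm. A picture is of the moment at which its call begins: read the wrist's pose just before it. camera_model takes no time and is no camera call; for the wrist camera it gives the pose at the moment of the call.
- bot.hand_in(): hands the job in; it is judged then, once.
The state is a dict: "time_s": time; "joint_positions": joint angles; "qvel": joint speeds; "tau": joint torques, N m; "position": TCP position; "tcp_rot": TCP orientation; "force": force on the tool from outside, world axes, zero at the start; "moment": the same for the moment, N m; "opening": opening from 0.0 (shut) to 1.0 (fully open); "grasp_force": force on a finger pad.
Only numpy, scipy, OpenCV 4.12 (cv2) and the standard library are available. Lean on these libraries where they do the work, as an engineer would, in place of code of your own. Each camera call takes 0.05 s, during which the arm holds its last target. There are 200 camera calls.

## Working session

There is one attempt and no reset: what is moved stays moved. The work goes in short steps, Python scripts to look and compute and a tool call to move; the robot and the scene stay as the last step left them, time stands still between calls to the robot, and variables do not carry over. Pictures are saved under pics/ and viewed, at most 10 in all, crops included, and the job is handed in when it is done.

Besides the shell and the picture viewer there is one more tool, called after "Request:" in YAML: its name, and indented under it one key for each argument. drive_tool: Moves the arm, as the interface text tells. Its arguments: {"type":"object","properties":{"deltas":{"type":"string"}},"required":["deltas"]}

```bash
mkdir -p pics; ls; python3 - <<'E'
from rig import bot, imaging
import cv2
for n in ("top","side"):
    im=imaging.capture(n); cv2.imwrite(f"pics/{n}0.png",im[:,:,::-1])
    m=imaging.camera_model(n); print(n,m)
s=bot.read_state(); print(s)
E
```

```text
pics
top {'fx': 514.1733781508213, 'fy': 514.1733781508213, 'cx': 319.82974323324794, 'cy': 196.6355218274257, 'T': array([[-0.00942424, -0.99364456,  0.11216807,  0.31286185],
       [-0.99993599,  0.01006701,  0.00516537,  0.09994885],
       [-0.00626174, -0.11211221, -0.99367582,  1.58678603],
       [ 0.        ,  0.        ,  0.        ,  1.        ]])}
side {'fx': 410.615037852879, 'fy': 410.615037852879, 'cx': 320.53956370453983, 'cy': 193.92478595642598, 'T': array([[ 0.89977884, -0.27469667,  0.33902769,  0.10895068],
       [-0.43627526, -0.58036669,  0.68763246, -0.66021212],
       [ 0.00787003, -0.76662653, -0.64204503,  0.79977522],
       [ 0.        ,  0.        ,  0.        ,  1.        ]])}
{'time_s': 0.1, 'joint_positions': array([ 6.33421500e+01,  3.02710514e+01,  8.21488209e+01, -2.01248954e-03,
        6.76908491e+01, -1.02276352e+01]), 'qvel': array([-0.10277885, -0.03512047, -0.25317575, -0.1050975 , -0.00363336,
       -0.03331642]), 'tau': array([ 2.42457900e-04, -4.40988851e+01, -1.77151483e+01,  6.35082833e-02,
        5.33958490e-02, -4.91039214e-05]), 'position': array([0.17646193, 0.59887979, 0.2216985 ]), 'tcp_rot': array([[-9.59168599e-01,  2.82833691e-01, -8.37975030e-04],
       [ 2.82834761e-01,  9.59167068e-01, -1.74161340e-03],
       [ 3.11171106e-04, -1.90750935e-03, -9.99998132e-01]]), 'force': array([ 0.69387754,  0.0076701 , -0.06534463]), 'moment': array([ 0.06558023,  0.00061491, -0.01218246]), 'grasp_force': 0.0, 'opening': 0.9978717760712489}
```

View pics/top0.png

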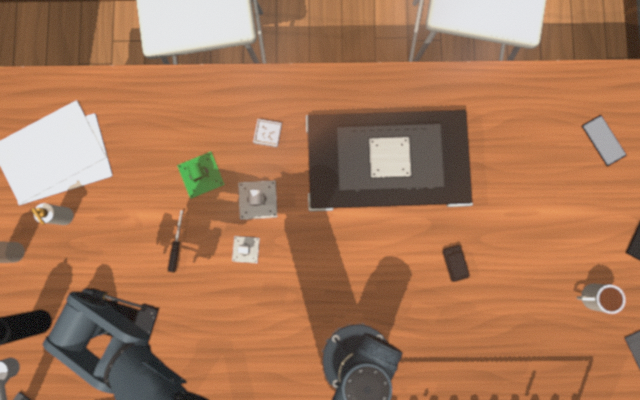

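View pics/side0.png

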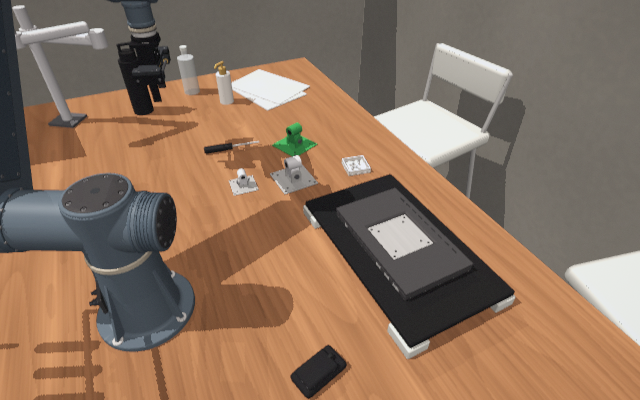

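The top view shows the grey tilt head at about (258,200). The look-alikes are a green one at (200,175) and a smaller grey one at (246,250). The recess is the bright square at about (390,157), on a monitor whose long edge runs nearly along the image's columns axis. The side view agrees, with the head at (294,175) and the recess at (401,237).

```bash
cat > h.py <<'E'
import numpy as np, cv2
from rig import bot, imaging
def ray(m,uv,z):
    uv=np.atleast_2d(np.asarray(uv,float))
    d=np.c_[(uv[:,0]-m["cx"])/m["fx"],(uv[:,1]-m["cy"])/m["fy"],np.ones(len(uv))]@m["T"][:3,:3].T
    o=m["T"][:3,3]; return o+d*((z-o[2])/d[:,2])[:,None]
def proj(m,p):
    q=(np.asarray(p)-m["T"][:3,3])@m["T"][:3,:3]
    return np.c_[m["fx"]*q[:,0]/q[:,2]+m["cx"],m["fy"]*q[:,1]/q[:,2]+m["cy"]]
def rect(m,mask,seed,z):
    """Min-area rectangle, in world xy on plane z, of the mask blob nearest the seed pixel."""
    cs,_=cv2.findContours(mask.astype(np.uint8),cv2.RETR_EXTERNAL,cv2.CHAIN_APPROX_NONE)
    cs=[c for c in cs if cv2.contourArea(c)>200]
    c=min(cs,key=lambda c:np.hypot(*(c.reshape(-1,2).mean(0)-seed)))
    w=ray(m,c.reshape(-1,2),z)[:,:2]
    (x,y),(a,b),t=cv2.minAreaRect((w*1000).astype(np.float32))
    return [round(float(v),1) for v in (x,y,a,b,t)],cv2.contourArea(c)
E
python3 - <<'E'
from h import *
m=imaging.camera_model("top"); im=cv2.imread("pics/top0.png")
hsv=cv2.cvtColor(im,cv2.COLOR_BGR2HSV); S,V=hsv[...,1],hsv[...,2]
print("head", rect(m,(S<70)&(V>60),(258,200),.004))
print("small", rect(m,(S<70)&(V>60),(246,250),.004))
print("recess",rect(m,(V>130),(390,157),.065))
print("monitor",rect(m,(V<65),(388,158),.048))
a=cv2.resize(im[170:280,220:300],None,fx=5,fy=5,interpolation=cv2.INTER_CUBIC)
s=cv2.imread("pics/side0.png"); b=cv2.resize(s[140:250,220:300],None,fx=5,fy=5,interpolation=cv2.INTER_CUBIC)
cv2.imwrite("pics/crop1.png",np.hstack([a,b]))
E
```

```text
head ([484.7, 301.9, 114.5, 114.8, 2.8], 1276.5)
small ([332.1, 337.8, 77.9, 76.8, 85.4], 589.0)
recess ([503.8, 111.2, 1961.1, 1199.9, 89.6], 211812.5)
monitor ([523.6, 95.0, 133.0, 82.3, 2.7], 882.0)
```

View pics/crop1.png

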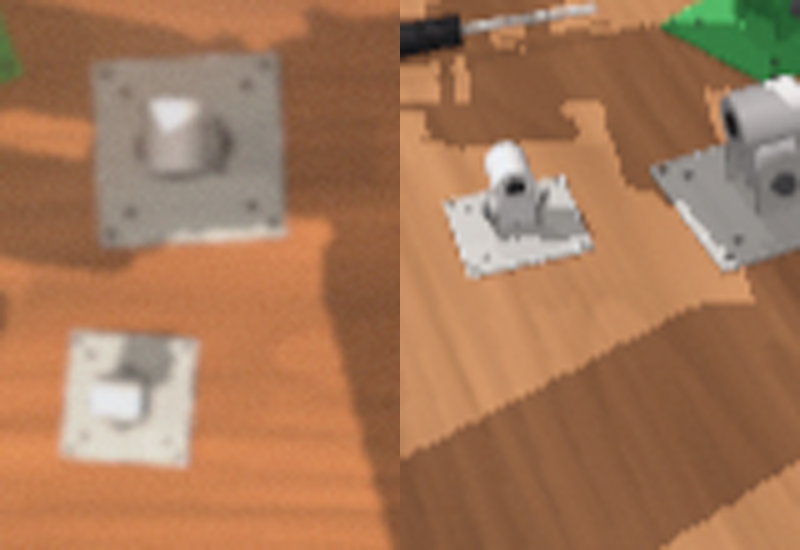

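The large head's barrel end face and bolt (side crop, bolt at about (783,183) on the −y side) show that its x axis runs nearly along world +x, at a yaw of about 2.8°. Its plate measures 114.5 × 114.8 mm, which matches the 115 mm given. Next is the recess.

```bash
python3 - <<'E'
from h import *
for n,seed,box in (("top",(390,157),(340,440,127,190)),("side",(401,237),(340,470,195,285))):
    m=imaging.camera_model(n); im=cv2.imread(f"pics/{n}0.png")
    hsv=cv2.cvtColor(im,cv2.COLOR_BGR2HSV); S,V=hsv[...,1],hsv[...,2]
    roi=np.zeros(S.shape,bool); x0,x1,y0,y1=box; roi[y0:y1,x0:x1]=1
    print(n,"recess",rect(m,(V>130)&roi,seed,.065))
    print(n,"housing+floor",rect(m,((V<95)&(V>58)&(S<90))&roi,seed,.073))
    roi2=np.zeros(S.shape,bool); roi2[100:212,300:480]=1
    if n=="top": print("panel",rect(m,(S<90)&roi2&(V<120),(389,158),.048))
    if n=="side":
        print("head",rect(m,(S<60)&(V>100)&(np.indices(S.shape)[1]>262)&(np.indices(S.shape)[1]<320),(294,178),.004))
E
```

```text
top recess ([603.4, -103.2, 122.1, 121.6, 1.6], 1539.5)
top housing+floor ([570.8, -99.7, 293.5, 132.8, 89.4], 505.5)
panel ([599.6, -98.9, 286.1, 485.5, 1.3], 13149.0)
side recess ([604.1, -101.3, 117.1, 118.0, 1.3], 1538.5)
side housing+floor ([597.3, -102.9, 204.3, 311.8, 1.4], 6854.5)
head ([489.9, 327.1, 128.7, 170.1, 2.9], 926.0)
```

Request:
drive_tool:
  deltas: "87 50 -50 20 -0.15; 87 95 -95 20 -0.3; 87 140 -140 20 -0.45; 87 180 -185 20 -0.6; 87 220 -225 20 -0.75; 87 255 -255 20 -0.9; 87 280 -280 20 -1.05; 87 300 -297 20 -1.18; 87 308 -297 20 -1.236; 87 308 -297 20 -1.236; 87 308 -297 20 -1.236"

```text
time_s: 1.2
position: [0.4846, 0.3019, 0.2419]
tcp_rot: [[-0.047, 0.999, -0.002], [0.999, 0.047, -0.0], [-0.0, -0.002, -1.0]]
force: [0.4, -0.4, 0.4]
opening: 1.001
grasp_force: 0.0
```

The top and side views agree on the recess: centre about (603.7, −102.3) mm, yaw about 1.4°, side about 120 mm. Now I'll look with the wrist camera from above the head.

```bash
python3 - <<'E'
from h import *
m=imaging.camera_model("wrist"); im=imaging.capture("wrist")[:,:,::-1].copy(); cv2.imwrite("pics/w1.png",im)
print(m)
print(proj(m,np.array([[.4847,.3019,.004],[.4847,.3019,.081],[.603,-.102,.065]])))
hsv=cv2.cvtColor(im,cv2.COLOR_BGR2HSV); S,V=hsv[...,1],hsv[...,2]
c=proj(m,np.array([[.4847,.3019,.03]]))[0]
print(rect(m,(S<70)&(V>60),c,.004))
E
```

```text
{'fx': 358.9810451689655, 'fy': 358.9810451689655, 'cx': 318.41334219030364, 'cy': 197.39134959976417, 'T': array([[ 0.99887271,  0.04641332,  0.00995529,  0.48206471],
       [ 0.04742567, -0.96681085, -0.25105296,  0.37158666],
       [-0.00202732,  0.25124209, -0.96792216,  0.40357384],
       [ 0.        ,  0.        ,  0.        ,  1.        ]])}
[[318.53538567 168.18323023]
 [318.3930275  182.64227866]
 [397.79516898 500.74336454]]
([484.9, 302.4, 114.3, 113.8, 2.7], 9969.5)
```

View pics/w1.png

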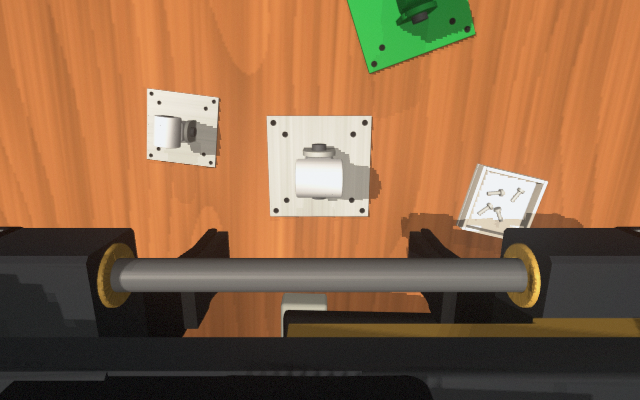

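The wrist view confirms the white head, with its plate at about (319,167) and its barrel lying along image x (world x). The measured centre is (484.9, 302.4) mm at 2.7°, which agrees with the top view. I'll descend and grip.

Request:
drive_tool:
  deltas: "87 0 0 -40 0; 87 0 0 -80 0; 87 0 0 -120 0; 87 0 0 -150 0; 87 0 0 -175 0; 87 0 0 -190 0; 87 0 0 -198 0; 87 0 0 -198 0; 30 0 0 -198 0; 30 0 0 -198 0; 30 0 0 -198 0; 30 0 0 -198 0"

```text
time_s: 2.45
position: [0.4852, 0.3026, 0.0453]
tcp_rot: [[-0.048, 0.999, 0.001], [0.999, 0.048, 0.001], [0.0, 0.001, -1.0]]
force: [0.1, -0.6, -0.0]
opening: 0.722
grasp_force: 0.0
```

Request:
drive_tool:
  deltas: "30 0 0 0 0; 30 0 0 0 0; 30 0 0 0 0; 30 0 0 0 0; 30 0 0 0 0"

```text
time_s: 2.95
position: [0.4848, 0.3024, 0.0447]
tcp_rot: [[-0.048, 0.999, 0.0], [0.999, 0.048, -0.0], [-0.0, 0.0, -1.0]]
force: [-0.3, 0.1, 3.5]
opening: 0.499
grasp_force: 30.0
```

Gripped at a 43.4 mm opening, close to the 44 mm barrel. Lifting and weighing.

Request:
drive_tool:
  deltas: "30 0 0 10 0; 30 0 0 30 0; 30 0 0 60 0; 30 0 0 95 0; 30 0 0 130 0; 30 0 0 155 0; 30 0 0 170 0; 30 0 0 170 0; 30 0 0 170 0; 30 0 0 170 0; 30 0 0 170 0; 30 0 0 170 0"

```text
time_s: 4.15
position: [0.4842, 0.3022, 0.2134]
tcp_rot: [[-0.048, 0.999, -0.002], [0.999, 0.048, -0.001], [-0.001, -0.002, -1.0]]
force: [-0.4, 0.3, -4.1]
opening: 0.505
grasp_force: 30.0
```

```bash
python3 - <<'E'
from h import *
f=[]
for i in range(6):
    imaging.capture("top"); s=bot.read_state(); f.append(s["force"])
print(np.mean(f,0),np.std(f,0),s["position"],s["opening"])
E
```

```text
[-0.1112245   0.08264202 -3.60915664] [0.36681505 0.32510409 0.17516136] [0.48473978 0.30244216 0.21441793] 0.5023537806011229
```

Request:
drive_tool:
  deltas: "30 3 -15 10 0; 30 10 -45 30 0; 30 20 -85 50 0; 30 30 -130 70 0; 30 42 -175 85 0; 30 53 -220 100 0; 30 64 -265 100 0; 30 75 -310 100 0; 30 86 -355 100 0; 30 98 -400 100 0; 30 107 -440 100 -0.012; 30 113 -470 100 -0.024"

```text
time_s: 5.65
position: [0.5976, -0.1717, 0.3152]
tcp_rot: [[-0.021, 1.0, 0.001], [1.0, 0.021, -0.002], [-0.002, 0.001, -1.0]]
force: [0.3, -0.5, -3.7]
opening: 0.503
grasp_force: 30.0
```

Request:
drive_tool:
  deltas: "30 4 -20 0 0; 30 6 -30 0 0; 30 6 -32 0 0; 30 6 -32 0 0; 30 6 -32 0 0; 30 6 -32 0 0; 30 6 -32 0 0; 30 6 -32 0 0"

```text
time_s: 6.45
position: [0.6038, -0.1989, 0.3147]
tcp_rot: [[-0.025, 1.0, 0.0], [1.0, 0.025, 0.0], [0.0, 0.0, -1.0]]
force: [-0.5, 1.0, -3.7]
opening: 0.506
grasp_force: 30.0
```

```bash
python3 - <<'E'
from h import *
s=bot.read_state(); m=imaging.camera_model("wrist"); im=imaging.capture("wrist")[:,:,::-1].copy(); cv2.imwrite("pics/w2.png",im)
p=s["position"]; print(s["time_s"],p,s["opening"],s["force"])
print(proj(m,np.array([[.6037,-.1023,.065]])), proj(m,np.array([[p[0]+a,p[1]+.0575,p[2]-.043+.004] for a in(-.0575,.0575)])))
hsv=cv2.cvtColor(im,cv2.COLOR_BGR2HSV); S,V=hsv[...,1],hsv[...,2]
E
```

```text
6.45 [ 0.60378544 -0.198885    0.31468595] 0.5055044659490507 [-0.50576892  1.02036524 -3.72530306]
[[320.18344772  78.8584684 ]] [[215.45591739 124.61647014]
 [424.6271206  130.06966639]]
```

View pics/w2.png

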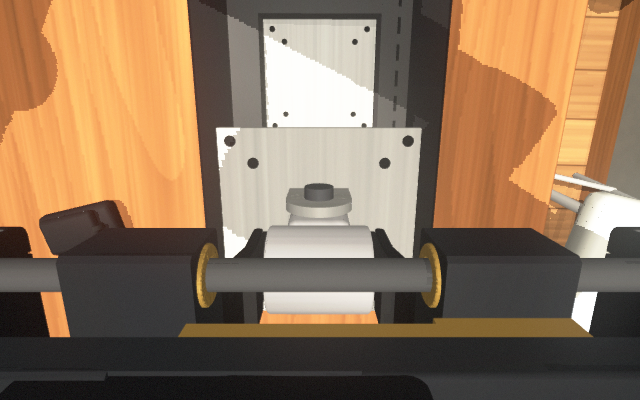

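The wrist view shows the held plate, with its far edge at row ~127 between columns 216 and 421, and the recess floor behind it, columns 262–377 with its far edge at row ~19. I'll measure both edges in this one view.

```bash
python3 - <<'E'
from h import *
s=bot.read_state(); p=s["position"]; m=imaging.camera_model("wrist"); im=cv2.imread("pics/w2.png")
g=cv2.GaussianBlur(cv2.cvtColor(im,cv2.COLOR_BGR2GRAY),(3,3),0).astype(float)
def edge(lines,a,b,vert,sgn):
    """Strongest step within [a,b] on each scan line; vert: edge is upright (scan along a row)."""
    out=[]
    for l in lines:
        d=sgn*np.diff(g[l,a:b] if vert else g[a:b,l]); k=int(d.argmax())
        w=np.clip(d[max(k-1,0):k+2],0,None); c=a+.5+(w*np.arange(max(k-1,0),max(k-1,0)+len(w))).sum()/w.sum()
        if d[k]>10: out.append((c,l) if vert else (l,c))
    return np.array(out)
def fit(name,px,z,vert):
    w=ray(m,px,z)[:,:2]*1000; i=1 if vert else 0
    for _ in range(3):
        c=np.polyfit(w[:,i],w[:,1-i],1); r=w[:,1-i]-np.polyval(c,w[:,i]); w=w[abs(r)<max(1,2*r.std())]
    print(name,"c=",c.round(4),"mid",w.mean(0).round(1),"n",len(w),"rms",r.std().round(2)); return c
zr=.065; zp=p[2]-.043+.004-.0005
L=fit("recL",edge(range(28,110),254,272,True,1),zr,True)
R=fit("recR",edge(range(28,118),367,388,True,-1),zr,True)
T=fit("recTop",edge(range(272,370),12,27,False,1),zr,False)
l=fit("plL",edge(range(140,210),208,228,True,1),zp,True)
r=fit("plR",edge(range(140,220),412,430,True,-1),zp,True)
t=fit("plTop",edge(list(range(226,256))+list(range(388,416)),118,136,False,1),zp,False)
y=-102; print("rec width",np.polyval(R,y)-np.polyval(L,y),"cx",(np.polyval(R,y)+np.polyval(L,y))/2,"cy",np.polyval(T,603.7)-59.5)
y=p[1]*1000+20; print("plate width",np.polyval(r,y)-np.polyval(l,y),"cx",(np.polyval(r,y)+np.polyval(l,y))/2,"cy",np.polyval(t,603.7)-57.5,"tcp",p*1000)
E
```

```text
recL c= [-2.350000e-02  5.408956e+02] mid [543.1 -93.7] n 82 rms 0.2
recR c= [-2.450000e-02  6.595209e+02] mid [661.9 -94.9] n 90 rms 0.17
recTop c= [ 2.33000e-02 -5.64694e+01] mid [602.5 -42.5] n 98 rms 0.04
plL c= [-3.080000e-02  5.416189e+02] mid [ 546.8 -169.6] n 70 rms 0.1
plR c= [-2.410000e-02  6.561083e+02] mid [ 660.2 -169.7] n 80 rms 0.1
plTop c= [ 2.420000e-02 -1.562331e+02] mid [ 602.7 -141.6] n 58 rms 0.12
rec width 118.73192694803572 cx 602.6584578558877 cy -101.92118725220526
plate width 113.29241258946058 cx 603.7703906826994 cy -199.1163147791295 tcp [ 603.80266613 -199.02232839  314.63546139]
```

Both line sets fit well: recess width 118.7 mm, yaws match to within 0.1°, and the plate centre agrees with the TCP. The needed shift is about (−1, +97) mm. I'll move over, then down to about 17 mm above the housing.

Request:
drive_tool:
  deltas: "30 0 15 0 0; 30 0 40 0 0; 30 -1 70 -5 0; 30 -1 90 -20 0; 30 -1 97 -50 0; 30 -1 97 -85 0; 30 -1 97 -120 0; 30 -1 97 -145 0; 30 -1 97 -163 0; 30 -1 97 -174 0; 30 -1 97 -180 0; 30 -1 97 -180 0"

```text
time_s: 7.7
position: [0.6027, -0.1022, 0.1343]
tcp_rot: [[-0.024, 1.0, -0.0], [1.0, 0.024, 0.0], [0.0, -0.0, -1.0]]
force: [-0.8, -0.5, -3.3]
opening: 0.507
grasp_force: 30.0
```

Request:
drive_tool:
  deltas: "30 0 0 0 0; 30 0 0 0 0; 30 0 0 0 0; 30 0 0 0 0"

```text
time_s: 8.1
position: [0.6031, -0.1027, 0.1352]
tcp_rot: [[-0.024, 1.0, 0.001], [1.0, 0.024, -0.0], [-0.0, 0.001, -1.0]]
force: [-0.1, -0.0, -3.1]
opening: 0.503
grasp_force: 30.0
```

```bash
python3 - <<'E'
from h import *
f=[]
for i in range(6):
    im=imaging.capture("side"); s=bot.read_state(); f.append(np.r_[s["force"],s["position"]*1000])
print(s["time_s"],np.mean(f,0).round(2),np.std(f,0).round(2),s["opening"],s["tcp_rot"].round(4).tolist())
m=imaging.camera_model("side"); print(proj(m,np.array([[.603,-.102,.1]])))
im=im[:,:,::-1]; cv2.imwrite("pics/s2.png",cv2.resize(im[150:300,300:500],None,fx=4,fy=4,interpolation=cv2.INTER_CUBIC))
E
```

```text
8.4 [-7.0000e-02 -1.2000e-01 -3.4500e+00  6.0283e+02 -1.0260e+02  1.3477e+02] [0.37 0.32 0.71 0.06 0.04 0.17] 0.5008654810812051 [[-0.024, 0.9997, 0.0], [0.9997, 0.024, 0.0], [0.0, 0.0, -1.0]]
[[400.76182165 225.43399123]]
```

View pics/s2.png

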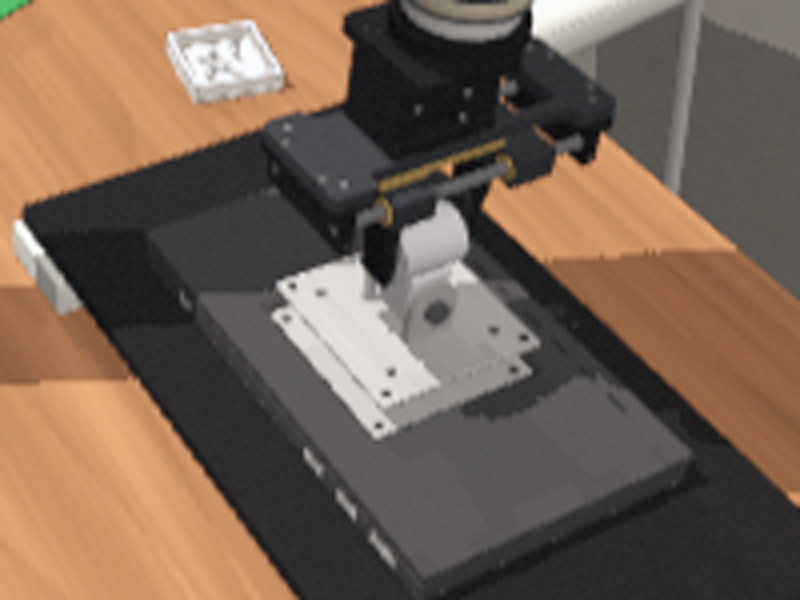

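The head hovers square over the recess (side crop: plate corners at about (283,285)–(538,343), level and parallel to it), about 25 mm above the floor. Now a slow descent with a +0.5 mm y trim.

Request:
drive_tool:
  deltas: "30 0 0.5 -2 0; 30 0 0.5 -4 0; 30 0 0.5 -6 0; 30 0 0.5 -8 0; 30 0 0.5 -10 0; 30 0 0.5 -12 0; 30 0 0.5 -13 0; 30 0 0.5 -14 0; 30 0 0.5 -15 0; 30 0 0.5 -16 0; 30 0 0.5 -17 0; 30 0 0.5 -18 0"

```text
time_s: 9.6
position: [0.6028, -0.102, 0.1165]
tcp_rot: [[-0.024, 1.0, 0.0], [1.0, 0.024, -0.0], [-0.0, 0.0, -1.0]]
force: [-0.2, 0.1, -3.1]
opening: 0.503
grasp_force: 30.0
```

Request:
drive_tool:
  deltas: "30 0 0 -0.5 0; 30 0 0 -1 0; 30 0 0 -1.5 0; 30 0 0 -2 0; 30 0 0 -2.5 0; 30 0 0 -3 0; 30 0 0 -3.5 0; 30 0 0 -4 0; 30 0 0 -4 0; 30 0 0 -4 0"

```text
time_s: 10.6
position: [0.6028, -0.102, 0.1125]
tcp_rot: [[-0.024, 1.0, -0.0], [1.0, 0.024, -0.0], [-0.0, -0.0, -1.0]]
force: [0.3, -0.3, -3.3]
opening: 0.504
grasp_force: 30.0
```

Request:
drive_tool:
  deltas: "30 0 0 -0.4 0; 30 0 0 -0.8 0; 30 0 0 -1.2 0; 30 0 0 -1.6 0; 30 0 0 -2 0; 30 0 0 -2.4 0; 30 0 0 -2.8 0; 30 0 0 -3.2 0; 30 0 0 -3.6 0; 30 0 0 -4 0; 30 0 0 -4 0; 30 0 0 -4 0"

```text
time_s: 11.8
position: [0.6028, -0.1021, 0.1087]
tcp_rot: [[-0.024, 1.0, 0.0], [1.0, 0.024, -0.0], [-0.0, 0.0, -1.0]]
force: [-0.4, 0.2, 0.1]
opening: 0.502
grasp_force: 30.0
```

Contact has been made, with about 3.7 N on the floor. Fz needs to be about 9.4 N, i.e. about 3.7 mm more sink.

Request:
drive_tool:
  deltas: "30 0 0 -0.3 0; 30 0 0 -0.6 0; 30 0 0 -0.9 0; 30 0 0 -1.2 0; 30 0 0 -1.5 0; 30 0 0 -1.8 0; 30 0 0 -2.1 0; 30 0 0 -2.4 0; 30 0 0 -2.7 0; 30 0 0 -3 0; 30 0 0 -3 0; 30 0 0 -3 0"

```text
time_s: 13.0
position: [0.6028, -0.1021, 0.106]
tcp_rot: [[-0.024, 1.0, 0.0], [1.0, 0.024, -0.0], [-0.0, 0.0, -1.0]]
force: [-2.5, 0.8, 5.4]
opening: 0.506
grasp_force: 30.0
```

```bash
cat > f.py <<'E'
from h import *
f=[]
for i in range(8):
    imaging.capture("top"); s=bot.read_state(); f.append(np.r_[s["force"],s["position"]*1000,s["moment"]])
print(s["time_s"],np.mean(f,0).round(2),np.std(f,0).round(2),s["opening"],s["grasp_force"])
E
python3 f.py
```

```text
13.4 [-2.4900e+00  7.4000e-01  5.7600e+00  6.0278e+02 -1.0204e+02  1.0599e+02
  5.0000e-02  5.4000e-01 -0.0000e+00] [0.52 0.5  0.39 0.01 0.01 0.01 0.03 0.03 0.03] 0.5028038714918506 29.999842797406018
```

Seated: contact height matches the prediction of 109.7 mm. A small side load of −2.5 N in x is present, so I'll relieve it with a slight −x shift while pressing on a bit.

Request:
drive_tool:
  deltas: "30 -0.1 0 -0.2 0; 30 -0.2 0.1 -0.4 0; 30 -0.3 0.1 -0.6 0; 30 -0.4 0.1 -0.8 0; 30 -0.4 0.1 -1 0; 30 -0.4 0.1 -1.2 0; 30 -0.4 0.1 -1.4 0; 30 -0.4 0.1 -1.4 0; 30 -0.4 0.1 -1.4 0"

```text
time_s: 14.3
position: [0.6028, -0.1021, 0.1051]
tcp_rot: [[-0.024, 1.0, 0.001], [1.0, 0.024, -0.0], [-0.0, 0.001, -1.0]]
force: [-2.2, -0.0, 7.2]
opening: 0.5
grasp_force: 30.0
```

```bash
python3 f.py
```

```text
14.7 [-1.9800e+00  8.8000e-01  8.4100e+00  6.0279e+02 -1.0205e+02  1.0512e+02
  7.0000e-02  6.9000e-01 -2.0000e-02] [0.56 0.33 0.37 0.01 0.01 0.01 0.03 0.02 0.02] 0.5033430687599267 30.004663676954806
```

Request:
drive_tool:
  deltas: "30 0 0 -0.2 0; 30 0 0 -0.4 0; 30 0 0 -0.4 0; 30 0 0 -0.4 0; 30 0 0 -0.4 0"

```text
time_s: 15.2
position: [0.6028, -0.1021, 0.1048]
tcp_rot: [[-0.024, 1.0, 0.001], [1.0, 0.024, -0.0], [-0.0, 0.001, -1.0]]
force: [-2.8, 1.6, 9.7]
opening: 0.506
grasp_force: 30.0
```

```bash
python3 f.py; python3 - <<'E'
from h import *
s=bot.read_state(); print(s["tcp_rot"].round(5).tolist(), s["qvel"].round(2), s["joint_positions"].round(2))
im=imaging.capture("side")[:,:,::-1]; cv2.imwrite("pics/s3.png",cv2.resize(im[180:280,340:470],None,fx=6,fy=6,interpolation=cv2.INTER_CUBIC))
E
```

```text
15.6 [-2.1100e+00  1.1100e+00  8.7400e+00  6.0278e+02 -1.0204e+02  1.0484e+02
  9.0000e-02  7.4000e-01 -1.0000e-02] [0.47 0.4  0.68 0.01 0.01 0.01 0.02 0.02 0.04] 0.5044177787650334 30.004945755936205
[[-0.02406, 0.99971, 0.00106], [0.99971, 0.02406, -0.0004], [-0.00042, 0.00105, -1.0]] [-0.02  0.05  0.01 -0.02  0.01  0.03] [-20.07  37.71  89.81  -0.    52.42 -21.45]
```

View pics/s3.png

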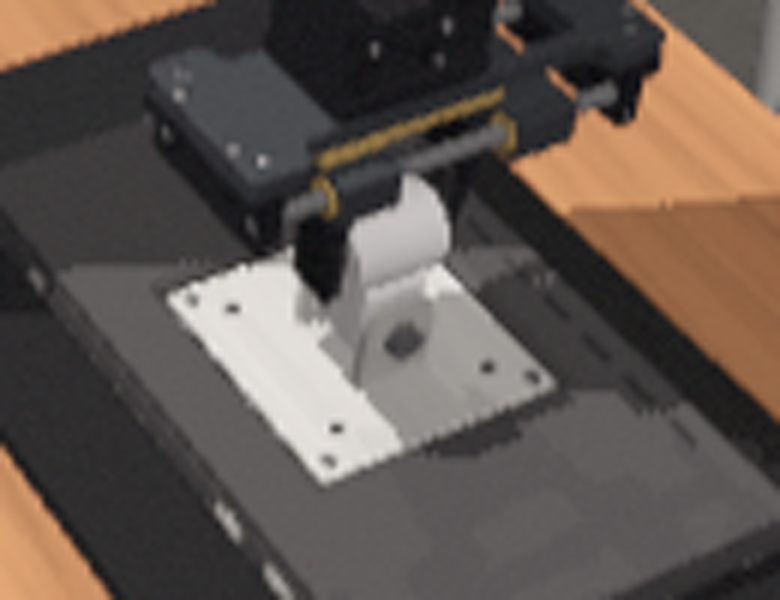

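The side crop shows the plate sitting inside the recess, parallel to its edges and level (tilt 0.06°). Floor load is about 12.3 N by both the force reading and the sink, so I'll top it up slightly and hold for over 3 s.

Request:
drive_tool:
  deltas: "30 0 0 -0.2 0; 30 0 0 -0.4 0; 30 0 0 -0.4 0; 30 0 0 -0.4 0; 30 0 0 -0.4 0; 30 0 0 -0.4 0; 30 0 0 -0.4 0; 30 0 0 -0.4 0; 30 0 0 -0.4 0; 30 0 0 -0.4 0; 30 0 0 -0.4 0; 30 0 0 -0.4 0"

```text
time_s: 16.85
position: [0.6028, -0.1021, 0.1046]
tcp_rot: [[-0.024, 1.0, 0.001], [1.0, 0.024, -0.0], [-0.0, 0.001, -1.0]]
force: [-2.6, 1.0, 10.1]
opening: 0.508
grasp_force: 30.0
```

Request:
drive_tool:
  deltas: "30 0 0 0 0; 30 0 0 0 0; 30 0 0 0 0; 30 0 0 0 0; 30 0 0 0 0; 30 0 0 0 0; 30 0 0 0 0; 30 0 0 0 0; 30 0 0 0 0; 30 0 0 0 0; 30 0 0 0 0; 30 0 0 0 0"

```text
time_s: 18.05
position: [0.6028, -0.1021, 0.1046]
tcp_rot: [[-0.024, 1.0, 0.001], [1.0, 0.024, -0.0], [-0.0, 0.001, -1.0]]
force: [-2.4, 0.7, 9.4]
opening: 0.504
grasp_force: 30.0
```

Request:
drive_tool:
  deltas: "30 0 0 0 0; 30 0 0 0 0; 30 0 0 0 0; 30 0 0 0 0; 30 0 0 0 0; 30 0 0 0 0; 30 0 0 0 0; 30 0 0 0 0; 30 0 0 0 0; 30 0 0 0 0; 30 0 0 0 0; 30 0 0 0 0"

```text
time_s: 19.25
position: [0.6028, -0.102, 0.1045]
tcp_rot: [[-0.024, 1.0, 0.001], [1.0, 0.024, -0.0], [-0.0, 0.001, -1.0]]
force: [-2.4, 1.1, 9.4]
opening: 0.503
grasp_force: 30.0
```

```bash
python3 f.py
```

```text
19.65 [-2.3200e+00  8.4000e-01  9.3700e+00  6.0279e+02 -1.0205e+02  1.0458e+02
  9.0000e-02  7.6000e-01 -2.0000e-02] [0.33 0.55 0.49 0.02 0.02 0.01 0.02 0.02 0.02] 0.5049607027168785 30.005342680960894
```

The floor load is about 12.9 N and has been steady for about 3 s. I'll hold a little longer for margin, then hand in.

Request:
drive_tool:
  deltas: "30 0 0 0 0; 30 0 0 0 0; 30 0 0 0 0; 30 0 0 0 0; 30 0 0 0 0; 30 0 0 0 0; 30 0 0 0 0; 30 0 0 0 0; 30 0 0 0 0; 30 0 0 0 0"

```text
time_s: 20.65
position: [0.6028, -0.102, 0.1046]
tcp_rot: [[-0.024, 1.0, 0.001], [1.0, 0.024, -0.0], [-0.0, 0.001, -1.0]]
force: [-2.4, 1.4, 9.1]
opening: 0.502
grasp_force: 30.0
```

```bash
python3 -c "
from rig import bot
print(bot.hand_in())"
```

```text
the job is handed in; nothing more can be done
None
```

Job handed in at about 20.7 s: the tilt head is seated in the recess with its bolt parallel to the long edges, still gripped and pressed down at about 13 N for over 3 s, though the moment reading suggests the load sits toward the plate's edge nearest the robot (tool tilt 0.06°).

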